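# Load a glass negative into the contact printer by its edges and shut the lid

## Task

Take the wider of the two glass negatives off its drying stand, holding it only by its edges and never touching the dark picture area, and lay it flat in the nest inside the contact printer, set down between all the stops and not dropped. Let go of it and then close the printer's lid fully, leaving the narrow negative and everything else where they are.

Things in the scene. Friction and masses are not known exactly. Their poses are not given: they have to be found in the camera images.
- plate: the wider glass negative to load: flat plate 90 (x) x 65 (y) x 4 mm, 60 g, clear margin 4 mm wide round a dark picture area. Origin: centre of its underside, z up. Starts on a drying stand, underside 30 mm above the table, long sides overhanging the stand by 7.5 mm each, so fingers can reach down past both long edges and close on them along y. May be loaded either way round.
- plate_picture: the dark picture area of that plate, 82 x 57 mm, both faces; same origin and axes as the plate. Fingers and arm must not touch it.
- narrow_plate: the narrower glass negative, 90 (x) x 45 (y) x 4 mm, on the other drying stand; origin at the centre of its underside. Leave it alone.
- stand_a: white drying stand fixed to the table, carrying the wide plate (left or right varies): 110 (x) x 50 (y) x 34 mm high; origin at the centre of its underside. Two end ledges, 50 mm wide, carry the plate's ends 30 mm above the table; a 4 mm high lip 49 mm from the centre at each end.
- stand_b: a second white stand of the same make, carrying the narrow plate; origin at the centre of its underside.
- printer: contact printer: fixed grey open-topped housing 170 x 170 mm, 56 mm high, walls 8 mm thick, floor 12 mm thick; origin at the centre of its underside, its front (-x) towards the robot, the lid hinged at the far side. Inside, two aluminium ledges (tops 36 mm above the table, at |x| = 37 to 49 mm, 60 mm wide in y) carry the plate's ends.
- nest (a point): nest centre, 36 mm above the table: place for the centre of the plate's underside, plate x along printer x. Axes as printer. Stops round it rise 10 mm above the ledges: end stops with inner faces at x = +-48.5 mm; four side posts with inner faces at y = +-35 mm, 5 mm thick, at |x| = 31 to 41 mm. The long sides are free within |x| < 31 mm, 44 mm from plate edge to side wall for a finger.
- lid_hinge (a point): middle of the lid's hinge line on the printer's far (+x) top rim, 58 mm above the table; the hinge line runs along the printer's y. Axes as the printer.
- lid (a joint): lid angle, rad: 0 closed flat on the rim, grows as it opens up and away from the robot; starts at 1.62 to 1.85 (1.57 upright). Aluminium panel 170 mm long from the hinge, 170 wide, 8 thick (closed: 2 mm below to 6 mm above the hinge line), black tab 22 mm long, 50 wide in the middle of its free edge. Stiff hinge: stays at any angle; push it down from behind, about 3 N at the free edge.
- lid_tab (a point): on the outer face of the lid's tab, 181 mm from the hinge line; turns with the lid.
- film_tank: black film tank, 100 mm across, 135 mm high; origin at the centre of its underside; leave alone
- loupe: black loupe, 44 mm across, 45 mm high; origin at the centre of its underside; leave alone
- film_can: grey film can, 32 mm across, 50 mm high; origin at the centre of its underside; leave alone
- dust_brush: brush lying on the table between the robot and the printer; leave alone
- beaker: white plastic beaker, 76 mm across, 100 mm high; origin at the centre of its underside; leave alone
Not all that is in view belongs to the job. What is shaped like the plate but blue or yellow is not meant.

How it is judged:
By the outcome, as a careful person would: the job done as asked, in the order asked, and still so for the second after the job is handed in, with the robot touching nothing.
It also fails if it takes over 69 s, if anything falls off the work surface, if the arm or the gripper's body presses on something with over 40 N, if the wrist force passes 120 N, or if a joint passes its speed limit or range.

## Robot

A 6-joint arm with a two-finger parallel gripper is mounted at the origin on the work surface. World frame = base frame: x ahead of the robot, y to its left, z up, the work surface at z = 0. Lengths are in m, angles in rad, forces in N, time in s.
With the tool pointing down it reaches from about 0.425 to 0.95 m from the base axis. Payload 14.7 kg.
Tool frame: the origin (TCP) lies at the very end of the fingers, on their centre line; the grasp point (between the pads) lies 19 mm behind it; z points along the fingers, y is the line along which they close (so a half turn about z gives the same grasp; the last joint's range is limited). The gripper opens to 85 mm and grips with 20 to 120 N. Pads are 22 mm wide; open, the fingers measure 114 mm over their backs; the gripper's body (76 mm by 85 mm) begins 54 mm behind the grasp point. The pads swing forward as they close: fully open they stand 13 mm farther back than shut.
Start: joints at [1.259, 0.48, 1.596, -0, 1.065, -0.047], TCP at [0.17, 0.627, 0.231] pointing down, gripper open.
Joint ranges: [-2.75, 2.75], [-0.82, 2.05], [0.23, 2.67], [-1.56, 4.7], [0.09, 2.69], [-2.92, 2.92]. Speed limits (rad/s): [1.89, 1.89, 2.39, 3.01, 3.01, 3.01].

## Interface

Orientations are given as a unit quaternion [x, y, z, w].
In Python, from workcell import robot, cams gives the robot as it stands.
- The arm moves only by the tool step_arm, never from a script. Its argument "deltas" is a list of rows, each an object of numbers: "jaw": the opening, from 0 (shut) to 1 (fully open); "tx", "ty", "tz": the shift along the tool's x, y, z in cm; "roll": the turn about the tool's z in degrees. A call has 1 to 5 rows; each row shifts and turns the commanded pose from where the row before left it, along the tool's axes as they then stand; what a row does not reach is not made up. A row lasts 1/12 s, in which the tool goes at most 41.7 mm and 7.16 degrees, less where a joint would pass 70% of its speed; a pose out of reach is approached as far as the arm can. A call is refused whole if a number of a shift passes 4.17 or a number of a turn 7.16, either way. A call with a gripper value outside its range is refused whole. The fingers move at their own pace and stop on an object; "newtons" is the grip in N (left out, the last holds). Time passes only in rows, so rows that do not move let the fingers close. It gives the time, the measured TCP pose, the force, the opening and the grip force at its end, in the units of the state.
- robot.observe(): the state, without advancing time (a new reading comes with each control period).
- cams.grab_frame(name): name is "scene" or "top"; returns (picture, depth): 420x560x3 uint8, red, green, blue; 420x560 float32, m along the optical axis (not along the pixel's ray), 0 where there is no reading.
- cams.camera_info(name): a dict with "fx", "fy", "cx", "cy" (pixels), "world_to_cam" (4x4, takes a point from world to camera coordinates). Camera axes: x right, y up, looking along -z (the intrinsics and any distortion apply to the point x, -y, -z); pixel columns grow to the right and rows downward; lengths in m; the calibration is good to about 2 mm. A picture is of the moment at which its call begins. camera_info takes no time and is no camera call.
- robot.job_done(): hands the job in; it is judged then, once.
The state is a dict: "clock": time; "q": joint angles; "dq": joint speeds; "tau": joint torques, N m; "tool_pos": TCP position; "orientation": TCP orientation; "ft_force": force on the tool from outside, world axes, zero at the start; "wrist_torque": the same for the moment, N m; "width": opening from 0.0 (shut) to 1.0 (fully open); "gripper_force": force on a finger pad.
Only numpy, scipy, OpenCV 4.12 (cv2) and the standard library are available. Lean on these libraries where they do the work, as an engineer would, in place of code of your own. Each camera call takes 0.05 s, during which the arm holds its last target. There are 200 camera calls.

## Working session

There is one attempt and no reset: what is moved stays moved. The work goes in short steps, Python scripts to look and compute and a tool call to move; the robot and the scene stay as the last step left them, time stands still between calls to the robot, and variables do not carry over. Pictures are saved under pics/ and viewed, at most 10 in all, crops included, and the job is handed in when it is done.

Besides the shell and the picture viewer there is one more tool, called after "Request:" as name(argument=value, ...), one argument or row to a line, values as JSON. step_arm: Moves the arm, as the interface text tells. Its arguments: {"type":"object","properties":{"deltas":{"type":"array","items":{"type":"object","properties":{"jaw":{"type":"number"},"tx":{"type":"number"},"ty":{"type":"number"},"tz":{"type":"number"},"roll":{"type":"number"}}}},"newtons":{"type":"number"}},"required":["deltas"]}

```bash
mkdir -p pics; cat > h.py <<'E'
import numpy as np, cv2
from workcell import robot, cams
def grab(n):
    p,d=cams.grab_frame(n); np.savez('%s.npz'%n,p=p,d=d); return p,d
def load(n):
    z=np.load('%s.npz'%n); return z['p'],z['d']
def world(n,uv,depth):
    i=cams.camera_info(n); uv=np.atleast_2d(uv).astype(float); D=np.atleast_1d(depth)
    P=np.c_[(uv[:,0]-i['cx'])/i['fx']*D,-(uv[:,1]-i['cy'])/i['fy']*D,-D,np.ones(len(D))]
    return (P@np.linalg.inv(i['world_to_cam']).T)[:,:3]
def onz(n,uv,z):
    a=world(n,uv,np.ones(len(uv))*.5); b=world(n,uv,np.ones(len(uv)))
    t=(z-a[:,2])/(b[:,2]-a[:,2]); return a+(b-a)*t[:,None]
E
python3 - <<'E'
from h import *
for n in('top','scene'):
    p,d=grab(n); cv2.imwrite('pics/%s0.png'%n,p[...,::-1]); print({k:np.round(v,3).tolist() for k,v in cams.camera_info(n).items()})
s=robot.observe();print(s['clock'],s['tool_pos'],s['orientation'],s['width'])
E
```

```text
{'fx': 499.074, 'fy': 499.074, 'cx': 274.725, 'cy': 209.839, 'world_to_cam': [[-0.005, -1.0, 0.013, -0.028], [0.998, -0.004, 0.062, -0.557], [-0.062, 0.013, 0.998, -1.392], [0.0, 0.0, 0.0, 1.0]]}
{'fx': 518.442, 'fy': 518.442, 'cx': 287.802, 'cy': 209.125, 'world_to_cam': [[-0.704, 0.71, -0.013, 0.418], [-0.434, -0.417, 0.799, 0.166], [0.561, 0.568, 0.602, -1.596], [0.0, 0.0, 0.0, 1.0]]}
0.1 [0.16998139 0.62700174 0.23073498] [ 1.32012801e-01  9.91247864e-01 -5.30814403e-04 -1.03666306e-04] 1.0050032325357254
```

View pics/top0.png

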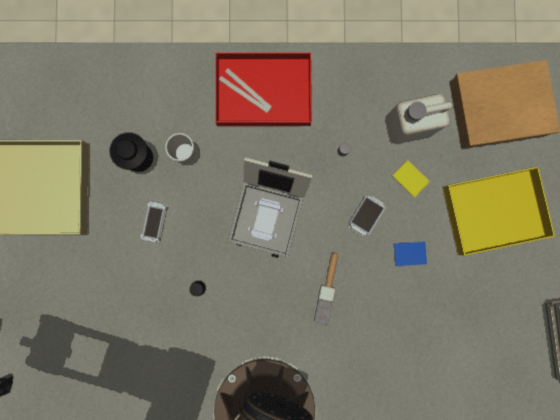

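View pics/scene0.png

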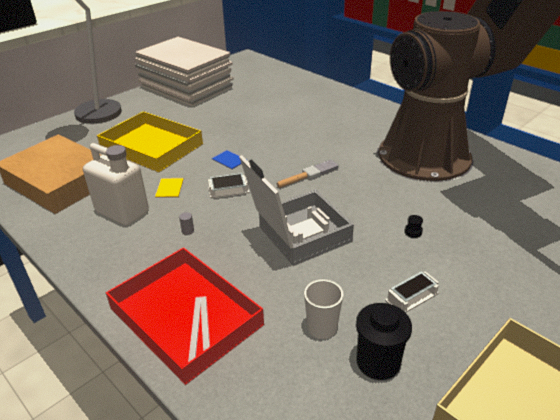

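The top view shows two stands with dark plates, at (153,222) and (367,215). The printer is at (267,218) with its open lid at (277,178). The right plate looks wider, and the blue and yellow cards are decoys. I'll confirm this in one enlarged composite.

```bash
python3 - <<'E'
from h import *
p,d=load('top')
def c(u,v,w,h,s): return cv2.resize(p[v:v+h,u:u+w],None,fx=s,fy=s,interpolation=cv2.INTER_CUBIC)
a=np.hstack([c(130,195,50,50,6),c(342,190,50,50,6)])   # left: origin(130,195), right: origin (342,190), x6
b=c(220,150,100,60*2-10,5)  # origin (220,150), x5 
im=np.zeros((600,800,3),np.uint8); im[:300,:300]=a[:,:300]; im[300:600,:300]=a[:,300:]; im[:550,300:800]=b
cv2.imwrite('pics/c1.png',im[...,::-1])
E
```

```text
(no output)
```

View pics/c1.png

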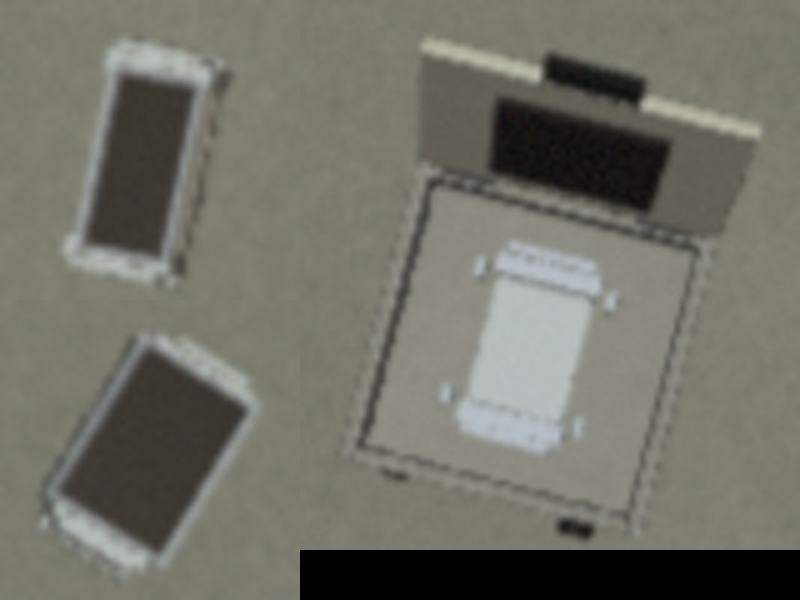

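The lower-left crop, the plate at (367,215), is clearly the wider negative: its dark area is nearly as broad as the stand and its long sides overhang. The one at (153,222) is the narrow plate. The printer's four posts show up in the crop at (480,266), (611,300), (446,393) and (578,428).

```bash
python3 - <<'E'
from h import *
p,d=load('top')
g=p.max(2).astype(float)
U=lambda c,s,o:(np.array(c,float)+.5)/s-.5+np.array(o)
# plate
m=np.zeros(g.shape,np.uint8); sub=g[190:240,342:392]; print('dark',sub.min())
m[190:240,342:392]=(sub<85)
n,l,st,ce=cv2.connectedComponentsWithStats(m); k=l[215,367]; ys,xs=np.where(l==k)
W=onz('top',np.c_[xs,ys],.034)[:,:2]
r=cv2.minAreaRect((W*1000).astype(np.float32)); print('plate dark',r,'mean',W.mean(0))
e,v=np.linalg.eigh(np.cov(W.T)); print('eig dims',np.sqrt(12*e)*1e3,'yaw long',np.degrees(np.arctan2(v[1,1],v[0,1])))
man=U([(148,45),(248,108),(157,253),(62,190)],6,(342,190)); w=onz('top',man,.034)[:,:2]; print('manual',w.mean(0),np.degrees(np.arctan2(*( (w[0]-w[3])[::-1]))),np.linalg.norm(w[0]-w[3]),np.linalg.norm(w[1]-w[0]))
# printer
po=U([(180,266),(311,300),(146,393),(278,428)],5,(220,150)); w=onz('top',po,.046)[:,:2]
ax=(w[0]+w[1]-w[2]-w[3])/2; ay=(w[0]+w[2]-w[1]-w[3])/2
print('nest posts',w.mean(0),np.linalg.norm(ax),np.linalg.norm(ay),np.degrees(np.arctan2(ax[1],ax[0])),np.degrees(np.arctan2(-ay[0],ay[1])))
ri=U([(55,455),(332,525),(415,240),(125,165)],5,(220,150)); w=onz('top',ri,.056)[:,:2]
print('rim',w,w.mean(0),[np.linalg.norm(w[i]-w[i-1]) for i in range(4)])
lid=U([(122,42),(459,135),(270,75),(345,95)],5,(220,150)).round().astype(int)
for u,v in lid: print('lid',u,v,world('top',(u,v),d[v,u]))
# scene lid pts
p2,d2=load('scene')
c=world('scene',np.argwhere(np.ones(d2.shape))[:,::-1],d2.ravel()); 
k=(d2.ravel()>0)&(c[:,2]>.09)&(c[:,2]<.3)&(np.hypot(c[:,0]-.66,c[:,1])<.16)
c=c[k]; print(len(c),c.min(0),c.max(0)); np.save('lid.npy',c)
E
```

```text
dark 57.0
plate dark ((541.7108154296875, -288.89288330078125), (54.220924377441406, 78.20974731445312), 57.59889221191406) mean [ 0.54164358 -0.2887462 ]
eig dims [53.90034613 78.56101712] yaw long 147.00829184383613
manual [ 0.54217555 -0.2891008 ] -31.40879279894855 0.07913981338370009 0.05498022379806825
nest posts [ 0.53031245 -0.00438688] 0.07288558284419898 0.07512586330783788 -14.946893126800383 -14.981853668553592
rim [[ 0.47105085  0.09076919]
 [ 0.43207401 -0.06044275]
 [ 0.58814878 -0.10719564]
 [ 0.63026327  0.05228371]] [ 0.53038423 -0.00614637] [np.float64(0.16379781775036042), np.float64(0.15615455424442493), np.float64(0.16292686961969152), np.float64(0.16494633629911656)]
lid 244 158 [[0.67083004 0.0457663  0.22235228]]
lid 311 177 [[ 0.62367013 -0.11637108  0.22385766]]
lid 274 165 [[ 0.65017807 -0.02667608  0.2439985 ]]
lid 289 169 [[ 0.6432459  -0.06317534  0.22466248]]
1458 [ 0.60384456 -0.11783307  0.09012271] [0.67300783 0.05482942 0.24668098]
```

Request:
step_arm(
  deltas=[
    {"tx": -3,"ty": -1.45,"jaw": 1},
    {"tx": -3,"ty": -1.45},
    {"tx": -3,"ty": -1.45},
    {"tx": -3,"ty": -1.45},
    {"tx": -3,"ty": -1.45},
  ],
)

```text
$.deltas[0]: bad value
```

Request:
step_arm(
  deltas=[
    {"tx": -3,"ty": -1.45},
    {"tx": -3,"ty": -1.45},
    {"tx": -3,"ty": -1.45},
    {"tx": -3,"ty": -1.45},
    {"tx": -3,"ty": -1.45},
  ],
)

```text
$.deltas[0]: bad value
```

Request:
step_arm(
  deltas=[
    {"tx": -3,"ty": -1.45},
    {"tx": -3,"ty": -1.45},
    {"tx": -3,"ty": -1.45},
    {"tx": -3,"ty": -1.45},
    {"tx": -3,"ty": -1.45},
  ],
)

```text
$.deltas[0]: bad value
```

Request:
step_arm(
  deltas=[
    {"tx": -3.0,"ty": -1.45,"tz": 0,"roll": 0,"jaw": 1},
    {"tx": -3.0,"ty": -1.45,"tz": 0,"roll": 0,"jaw": 1},
    {"tx": -3.0,"ty": -1.45,"tz": 0,"roll": 0,"jaw": 1},
    {"tx": -3.0,"ty": -1.45,"tz": 0,"roll": 0,"jaw": 1},
    {"tx": -3.0,"ty": -1.45,"tz": 0,"roll": 0,"jaw": 1},
  ],
)

```text
clock: 0.52
tool_pos: [0.2966, 0.5169, 0.231]
orientation: [0.132, 0.991, -0.0, -0.0]
ft_force: [1.3, 0.1, 0.2]
width: 1.0
gripper_force: 0.0
```

Request:
step_arm(
  deltas=[
    {"tx": -3.0,"ty": -1.45,"tz": 0,"roll": 0,"jaw": 1},
    {"tx": -3.0,"ty": -1.45,"tz": 0,"roll": 0,"jaw": 1},
    {"tx": -3.0,"ty": -1.45,"tz": 0,"roll": 0,"jaw": 1},
    {"tx": -3.0,"ty": -1.45,"tz": 0,"roll": 0,"jaw": 1},
    {"tx": -3.0,"ty": -1.45,"tz": 0,"roll": 0,"jaw": 1},
  ],
)

```text
clock: 0.93
tool_pos: [0.4226, 0.4075, 0.2311]
orientation: [0.132, 0.991, -0.0, -0.0]
ft_force: [0.7, 1.1, -0.6]
width: 1.004
gripper_force: 0.0
```

Request:
step_arm(
  deltas=[
    {"tx": -3.0,"ty": -1.45,"tz": 0,"roll": 0,"jaw": 1},
    {"tx": -3.0,"ty": -1.45,"tz": 0,"roll": 0,"jaw": 1},
    {"tx": -3.0,"ty": -1.45,"tz": 0,"roll": 0,"jaw": 1},
    {"tx": -3.0,"ty": -1.45,"tz": 0,"roll": 0,"jaw": 1},
    {"tx": -3.0,"ty": -1.45,"tz": 0,"roll": 0,"jaw": 1},
  ],
)

```text
clock: 1.35
tool_pos: [0.5484, 0.2982, 0.231]
orientation: [0.132, 0.991, -0.0, -0.0]
ft_force: [0.5, 0.9, 0.9]
width: 1.006
gripper_force: 0.0
```

Request:
step_arm(
  deltas=[
    {"tx": -0.98,"ty": -3.8,"tz": 0,"roll": 0,"jaw": 1},
    {"tx": -0.98,"ty": -3.8,"tz": 0,"roll": 0,"jaw": 1},
    {"tx": -0.98,"ty": -3.8,"tz": 0,"roll": 0,"jaw": 1},
    {"tx": -0.98,"ty": -3.8,"tz": 0,"roll": 0,"jaw": 1},
    {"tx": -0.98,"ty": -3.8,"tz": 0,"roll": 0,"jaw": 1},
  ],
)

```text
clock: 1.77
tool_pos: [0.5445, 0.1016, 0.231]
orientation: [0.132, 0.991, -0.0, -0.0]
ft_force: [1.8, -0.0, 0.1]
width: 1.0
gripper_force: 0.0
```

Request:
step_arm(
  deltas=[
    {"tx": -0.98,"ty": -3.8,"tz": 0,"roll": 0,"jaw": 1},
    {"tx": -0.98,"ty": -3.8,"tz": 0,"roll": 0,"jaw": 1},
    {"tx": -0.98,"ty": -3.8,"tz": 0,"roll": 0,"jaw": 1},
    {"tx": -0.98,"ty": -3.8,"tz": 0,"roll": 0,"jaw": 1},
    {"tx": -0.98,"ty": -3.8,"tz": 0,"roll": 0,"jaw": 1},
  ],
)

```text
clock: 2.18
tool_pos: [0.5421, -0.0946, 0.2312]
orientation: [0.132, 0.991, 0.0, -0.0]
ft_force: [0.9, -0.0, 0.4]
width: 1.0
gripper_force: 0.0
```

Request:
step_arm(
  deltas=[
    {"tx": -0.98,"ty": -3.8,"tz": 0,"roll": 0,"jaw": 1},
    {"tx": -0.98,"ty": -3.8,"tz": 0,"roll": 0,"jaw": 1},
    {"tx": -0.98,"ty": -3.8,"tz": 0,"roll": 0,"jaw": 1},
    {"tx": -0.98,"ty": -3.8,"tz": 0,"roll": 0,"jaw": 1},
    {"tx": -0.98,"ty": -3.8,"tz": 0,"roll": 0,"jaw": 1},
  ],
)

```text
clock: 2.6
tool_pos: [0.5396, -0.2909, 0.2311]
orientation: [0.132, 0.991, 0.0, -0.0]
ft_force: [1.7, -0.1, 0.3]
width: 0.995
gripper_force: 0.0
```

Request:
step_arm(
  deltas=[
    {"tx": 0,"ty": 0,"tz": 0,"roll": 5.9,"jaw": 1},
    {"tx": 0,"ty": 0,"tz": 0,"roll": 5.8,"jaw": 1},
    {"tx": 0,"ty": 0,"tz": 0,"roll": 5.8,"jaw": 1},
    {"tx": 0,"ty": 0,"tz": 0,"roll": 0,"jaw": 1},
  ],
)

```text
clock: 2.93
tool_pos: [0.5398, -0.2892, 0.2309]
orientation: [0.284, 0.959, 0.0, -0.0]
ft_force: [0.4, 0.4, -0.2]
width: 0.999
gripper_force: 0.0
```

```bash
cat >> h.py <<'E'
from scipy.spatial.transform import Rotation as R
def to(x,y,z,yaw=None):
    "remaining shift in tool axes (cm) and roll (deg) so tool y is at yaw+90 (mod 180)"
    s=robot.observe(); M=R.from_quat(s['orientation']).as_matrix()
    t=M.T@(np.array([x,y,z])-s['tool_pos'])*100
    a=np.degrees(np.arctan2(M[1,1],M[0,1])); 
    r=None if yaw is None else -((yaw+90-a+90)%180-90)
    print('clk',round(s['clock'],2),'pos',np.round(s['tool_pos'],4),'tool cm',np.round(t,2),'roll',r,'yaw',a-90,'w',round(s['width'],3),'F',np.round(s['ft_force'],1),s['gripper_force'],'q',np.round(s['q'],2))
E
python3 -c "
from h import *
to(.5418,-.2889,.012,-32.7)"
```

```text
clk 2.93 pos [ 0.5398 -0.2892  0.2309] tool cm [-0.17  0.13 21.89] roll -0.3119823073428307 yaw -33.011982307342834 w 0.999 F [ 0.4  0.4 -0.2] 0.0 q [-0.54  0.43  1.69  0.    1.03 -1.54]
```

Request:
step_arm(
  deltas=[
    {"tx": -0.17,"ty": 0.13,"tz": 3,"roll": -0.3,"jaw": 1},
    {"tx": 0,"ty": 0,"tz": 3.5,"roll": 0,"jaw": 1},
    {"tx": 0,"ty": 0,"tz": 3.5,"roll": 0,"jaw": 1},
    {"tx": 0,"ty": 0,"tz": 3.5,"roll": 0,"jaw": 1},
    {"tx": 0,"ty": 0,"tz": 2,"roll": 0,"jaw": 1},
  ],
)

```text
clock: 3.35
tool_pos: [0.5408, -0.2876, 0.0728]
orientation: [0.277, 0.961, 0.0, -0.002]
ft_force: [-0.4, -0.5, -0.1]
width: 1.0
gripper_force: 0.0
```

```bash
python3 - <<'E'
from h import *
to(.5418,-.2889,.012,-32.7)
p,d=grab('scene'); c=p[120:240,160:300]
q,_=grab('top'); e=q[170:260,320:420]
im=np.zeros((600,800,3),np.uint8); im[:420,:490]=cv2.resize(c,None,fx=3.5,fy=3.5,interpolation=cv2.INTER_CUBIC); im[:270,490:790]=cv2.resize(e,None,fx=3,fy=3,interpolation=cv2.INTER_CUBIC)
cv2.imwrite('pics/c2.png',im[:430,:,::-1])
E
```

```text
clk 3.35 pos [ 0.5408 -0.2876  0.0728] tool cm [-0.18 -0.06  6.08] roll 0.5817638747020624 yaw -32.11823612529795 w 1.0 F [-0.4 -0.5 -0.1] 0.0 q [-0.54  0.62  1.81 -0.    0.71 -1.55]
```

View pics/c2.png

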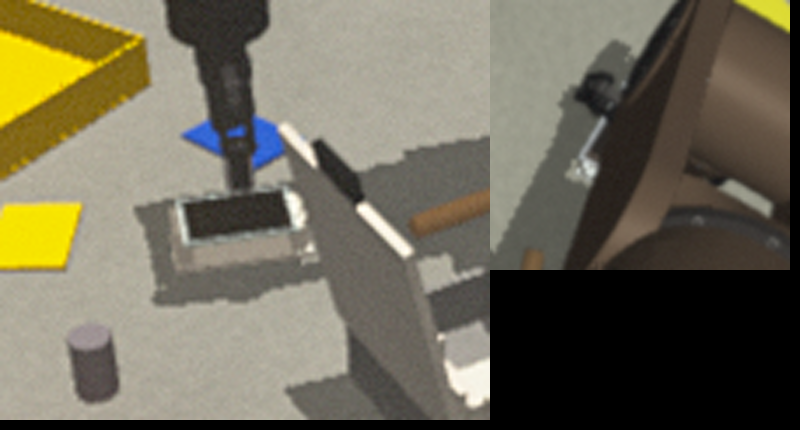

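The fingers are seen edge-on at crop (237,187), just above the plate and centred along its length, which is where the geometry puts them. I'm going down.

Request:
step_arm(
  deltas=[
    {"tx": -0.1,"ty": 0,"tz": 1.2,"roll": 0.4,"jaw": 1},
    {"tx": 0,"ty": 0,"tz": 1.2,"roll": 0,"jaw": 1},
    {"tx": 0,"ty": 0,"tz": 1.2,"roll": 0,"jaw": 1},
    {"tx": 0,"ty": 0,"tz": 1.2,"roll": 0,"jaw": 1},
    {"tx": 0,"ty": 0,"tz": 1.2,"roll": 0,"jaw": 1},
  ],
)

```text
clock: 3.87
tool_pos: [0.5434, -0.2894, 0.0157]
orientation: [0.282, 0.959, -0.0, 0.0]
ft_force: [-0.3, -0.1, 0.4]
width: 0.999
gripper_force: 0.0
```

Request:
step_arm(
  deltas=[
    {"tx": 0,"ty": 0,"tz": 0,"roll": 0,"jaw": 1},
    {"tx": 0,"ty": 0,"tz": 0,"roll": 0,"jaw": 1},
  ],
)

```text
clock: 4.03
tool_pos: [0.5427, -0.289, 0.0155]
orientation: [0.282, 0.959, 0.0, -0.001]
ft_force: [0.1, -0.5, 0.1]
width: 0.995
gripper_force: 0.0
```

```bash
python3 -c "
from h import *
to(.5418,-.2889,.012,-32.7)"
```

```text
clk 4.03 pos [ 0.5427 -0.289   0.0155] tool cm [ 0.08 -0.04  0.35] roll -0.0637305715489731 yaw -32.763730571548976 w 0.995 F [ 0.1 -0.5  0.1] 0.0 q [-0.54  0.71  1.83 -0.    0.61 -1.54]
```

Request:
step_arm(
  deltas=[
    {"tx": 0.08,"ty": 0,"tz": 0.3,"roll": 0,"jaw": 1},
    {"tx": 0,"ty": 0,"tz": 0,"roll": 0,"jaw": 0.8},
    {"tx": 0,"ty": 0,"tz": 0,"roll": 0,"jaw": 0.8},
    {"tx": 0,"ty": 0,"tz": 0,"roll": 0,"jaw": 0.7},
    {"tx": 0,"ty": 0,"tz": 0,"roll": 0,"jaw": 0.6},
  ],
  newtons=30,
)

```text
clock: 4.45
tool_pos: [0.5427, -0.289, 0.014]
orientation: [0.282, 0.959, -0.0, 0.0]
ft_force: [-1.9, 1.2, 5.0]
width: 0.749
gripper_force: 31.9
```

Request:
step_arm(
  deltas=[
    {"tx": 0,"ty": 0,"tz": 0,"roll": 0,"jaw": 0.5},
    {"tx": 0,"ty": 0,"tz": 0,"roll": 0,"jaw": 0.5},
    {"tx": 0,"ty": 0,"tz": 0,"roll": 0,"jaw": 0.5},
    {"tx": 0,"ty": 0,"tz": 0,"roll": 0,"jaw": 0.5},
    {"tx": 0,"ty": 0,"tz": 0,"roll": 0,"jaw": 0.5},
  ],
  newtons=30,
)

```text
clock: 4.87
tool_pos: [0.5427, -0.289, 0.014]
orientation: [0.282, 0.959, -0.0, 0.0]
ft_force: [-1.7, 0.2, 5.9]
width: 0.748
gripper_force: 32.0
```

Request:
step_arm(
  deltas=[
    {"tx": 0,"ty": 0,"tz": -0.3,"roll": 0,"jaw": 0.5},
    {"tx": 0,"ty": 0,"tz": -1,"roll": 0,"jaw": 0.5},
    {"tx": 0,"ty": 0,"tz": -2,"roll": 0,"jaw": 0.5},
    {"tx": 0,"ty": 0,"tz": -2.5,"roll": 0,"jaw": 0.5},
    {"tx": 0,"ty": 0,"tz": -3,"roll": 0,"jaw": 0.5},
  ],
)

```text
clock: 5.28
tool_pos: [0.5418, -0.2884, 0.102]
orientation: [0.282, 0.959, 0.0, -0.001]
ft_force: [0.6, -0.3, -1.5]
width: 0.747
gripper_force: 33.4
```

Request:
step_arm(
  deltas=[
    {"tx": 0,"ty": 0,"tz": -2,"roll": 0,"jaw": 0.5},
    {"tx": 0,"ty": 0,"tz": -1,"roll": 0,"jaw": 0.5},
    {"tx": 0,"ty": 0,"tz": 0,"roll": 0,"jaw": 0.5},
    {"tx": 0,"ty": 0,"tz": 0,"roll": 0,"jaw": 0.5},
  ],
)

```text
clock: 5.62
tool_pos: [0.5425, -0.2889, 0.1314]
orientation: [0.282, 0.959, -0.0, 0.0]
ft_force: [0.3, 0.6, -0.7]
width: 0.75
gripper_force: 33.4
```

```bash
python3 -c "
from h import *
to(.5303,-.0047,.135,-15)"
```

```text
clk 5.62 pos [ 0.5425 -0.2889  0.1314] tool cm [16.4  23.24 -0.37] roll -17.77050317145384 yaw -32.77050317145384 w 0.75 F [ 0.3  0.6 -0.7] 33.369778990745544 q [-0.54  0.54  1.77  0.    0.83 -1.54]
```

Request:
step_arm(
  deltas=[
    {"tx": 1.64,"ty": 2.32,"tz": 0,"roll": 0,"jaw": 0.5},
    {"tx": 1.64,"ty": 2.32,"tz": 0,"roll": 0,"jaw": 0.5},
    {"tx": 1.64,"ty": 2.32,"tz": 0,"roll": 0,"jaw": 0.5},
    {"tx": 1.64,"ty": 2.32,"tz": 0,"roll": 0,"jaw": 0.5},
    {"tx": 1.64,"ty": 2.32,"tz": 0,"roll": 0,"jaw": 0.5},
  ],
)

```text
clock: 6.03
tool_pos: [0.535, -0.1454, 0.1295]
orientation: [0.282, 0.959, 0.0, -0.001]
ft_force: [0.5, -0.1, -0.3]
width: 0.746
gripper_force: 33.4
```

Request:
step_arm(
  deltas=[
    {"tx": 1.64,"ty": 2.32,"tz": 0,"roll": 0,"jaw": 0.5},
    {"tx": 1.64,"ty": 2.32,"tz": 0,"roll": 0,"jaw": 0.5},
    {"tx": 1.64,"ty": 2.32,"tz": 0,"roll": 0,"jaw": 0.5},
    {"tx": 1.64,"ty": 2.32,"tz": 0,"roll": 0,"jaw": 0.5},
    {"tx": 1.64,"ty": 2.32,"tz": 0,"roll": 0,"jaw": 0.5},
  ],
)

```text
clock: 6.45
tool_pos: [0.5289, -0.0037, 0.1297]
orientation: [0.282, 0.959, -0.0, -0.001]
ft_force: [0.9, 0.6, -0.9]
width: 0.748
gripper_force: 33.4
```

Request:
step_arm(
  deltas=[
    {"tx": 0,"ty": 0,"tz": 0,"roll": -6,"jaw": 0.5},
    {"tx": 0,"ty": 0,"tz": 0,"roll": -6,"jaw": 0.5},
    {"tx": 0,"ty": 0,"tz": 0,"roll": -5.8,"jaw": 0.5},
    {"tx": 0,"ty": 0,"tz": 0,"roll": 0,"jaw": 0.5},
    {"tx": 0,"ty": 0,"tz": 0,"roll": 0,"jaw": 0.5},
  ],
)

```text
clock: 6.87
tool_pos: [0.5294, -0.0049, 0.1301]
orientation: [0.132, 0.991, -0.0, -0.001]
ft_force: [0.5, -0.2, -0.5]
width: 0.749
gripper_force: 33.4
```

```bash
python3 - <<'E'
from h import *
to(.5303,-.0047,.135,-15)
p,d=grab('scene'); c=p[100:270,220:390]
q,_=grab('top'); e=q[140:270,215:325]
im=np.zeros((600,800,3),np.uint8); im[:595,:595]=cv2.resize(c,None,fx=3.5,fy=3.5,interpolation=cv2.INTER_CUBIC); im[:260,580:800]=cv2.resize(e,None,fx=2,fy=2,interpolation=cv2.INTER_CUBIC)
cv2.imwrite('pics/c3.png',im[...,::-1])
E
```

```text
clk 6.87 pos [ 0.5294 -0.0049  0.1301] tool cm [-0.08  0.05 -0.49] roll -0.14937543507957685 yaw -15.149375435079577 w 0.749 F [ 0.5 -0.2 -0.5] 33.403987884521484 q [-0.07  0.45  1.97  0.    0.73 -1.37]
```

View pics/c3.png

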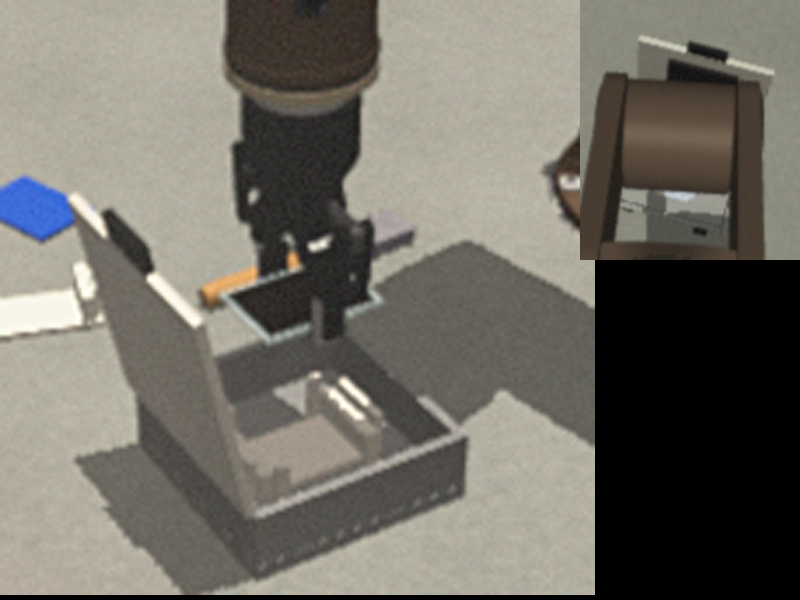

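The plate is held level, with its picture untouched. Its corners are at crop (380,299) front-left, (271,341) back-left and (225,295) back-right. The printer rim corners are at about (465,437) and (250,515). Next I'll check the plate's offset from the TCP.

```bash
python3 - <<'E'
from h import *
U=lambda c:(np.array(c,float)+.5)/3.5-.5+np.array((220,100))
for z in(.148,.150):
    w=onz('scene',U([(381,299),(271,342),(223,295)]),z)[:,:2]
    print(z,w, 'ctr',(w[0]+w[2])/2,'L',np.linalg.norm(w[0]-w[1]),np.linalg.norm(w[1]-w[2]),'yaw',np.degrees(np.arctan2(*(w[1]-w[0])[::-1])))
r=onz('scene',U([(466,434),(250,515)]),.056)[:,:2]; print('rim FL,BL',r,np.linalg.norm(r[0]-r[1]))
yaw=np.radians(-15);ex=np.array([np.cos(yaw),np.sin(yaw)]);ey=np.array([-ex[1],ex[0]])
print('expected rim from nest', [np.array([.5303,-.0047])+a*.085*ex+.085*ey for a in(-1,1)])
# depth-based: lid plane & housing wall in first top frame
c=np.load('lid.npy'); 
E
```

```text
0.148 [[ 0.49213281  0.03528708]
 [ 0.57821878  0.01640978]
 [ 0.56162635 -0.0442858 ]] ctr [ 0.52687958 -0.00449936] L 0.08813141683443272 0.0629226678082911 yaw -12.36829916107275
0.15 [[ 0.49438419  0.0371664 ]
 [ 0.58021868  0.01834425]
 [ 0.56367473 -0.04217403]] ctr [ 0.52902946 -0.00250381] L 0.08787396476975902 0.06273885627633241 yaw -12.368299161072683
rim FL,BL [[0.47157237 0.09856086]
 [0.63398521 0.05101058]] 0.16923049510291033
expected rim from nest [array([0.47019592, 0.09940331]), array([0.63440331, 0.05540408])]
```

Request:
step_arm(
  deltas=[
    {"tx": -0.15,"ty": 0,"tz": 2,"roll": 0,"jaw": 0.5},
    {"tx": 0,"ty": 0,"tz": 2,"roll": 0,"jaw": 0.5},
    {"tx": 0,"ty": 0,"tz": 2,"roll": 0,"jaw": 0.5},
    {"tx": 0,"ty": 0,"tz": 2,"roll": 0,"jaw": 0.5},
    {"tx": 0,"ty": 0,"tz": 1.2,"roll": 0,"jaw": 0.5},
  ],
)

```text
clock: 7.38
tool_pos: [0.5307, -0.0056, 0.0373]
orientation: [0.132, 0.991, -0.0, -0.001]
ft_force: [0.9, -0.2, -0.5]
width: 0.747
gripper_force: 33.4
```

Request:
step_arm(
  deltas=[
    {"tx": 0,"ty": 0,"tz": 0,"roll": 0,"jaw": 0.5},
    {"tx": 0,"ty": 0,"tz": 0,"roll": 0,"jaw": 0.5},
    {"tx": 0,"ty": 0,"tz": 0,"roll": 0,"jaw": 0.5},
  ],
)

```text
clock: 7.63
tool_pos: [0.532, -0.0055, 0.0398]
orientation: [0.131, 0.991, 0.0, 0.0]
ft_force: [-0.2, -0.2, -0.8]
width: 0.75
gripper_force: 33.5
```

```bash
python3 - <<'E'
from h import *
to(.5308,-.0055,.033,-15)
z0=cv2.imread('pics/scene0.png')[190:265,255:355]
p,d=grab('scene'); c=p[190:265,255:355,::-1]
q,_=grab('top')
f=lambda a:cv2.resize(a,None,fx=7,fy=4*1.75,interpolation=cv2.INTER_CUBIC)
im=f(c); cv2.imwrite('pics/c4.png',im); cv2.imwrite('pics/c5.png',f(z0)); 
E
```

```text
clk 7.63 pos [ 0.532  -0.0055  0.0398] tool cm [ 0.11 -0.03  0.68] roll -0.044172095753992835 yaw -15.044172095753993 w 0.75 F [-0.2 -0.2 -0.8] 33.45193147659302 q [-0.07  0.59  2.02  0.    0.53 -1.38]
```

View pics/c4.png

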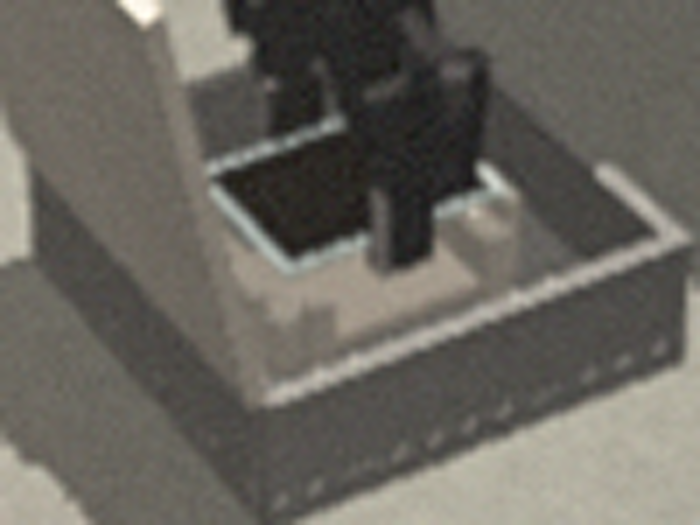

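View pics/c5.png

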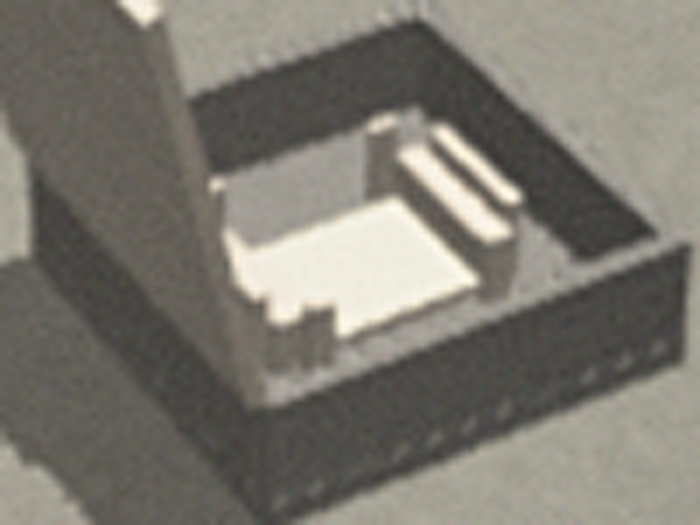

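```bash
python3 - <<'E'
from h import *
i=cams.camera_info('scene')
def proj(P):
    c=(i['world_to_cam']@np.r_[P,1])[:3]; u=np.array([i['cx']+i['fx']*c[0]/-c[2], i['cy']-i['fy']*c[1]/-c[2]])
    return (u-(255,190)+.5)*7-.5
y=np.radians(-15);ex=np.array([np.cos(y),np.sin(y)]);ey=np.array([-ex[1],ex[0]])
N=np.array([.5303,-.005])
def pr(n,a,b,z): print(n,np.round(proj(np.r_[N+a*ex+b*ey,z])))
for n,a,b,z in [('postFR',-.036,-.0375,.046),('postFL',-.036,.0375,.046),('postBL',.036,.0375,.046),('postBR',.036,-.0375,.046),('ledgeF inner R',-.037,-.03,.036),('ledgeF inner L',-.037,.03,.036),
 ('stopF inner R',-.0485,-.03,.046),('stopF inner L',-.0485,.03,.046),('rimFL',-.085,.085,.056),('rimFRin',-.077,-.077,.056),('rimBL',.085,.085,.056)]: pr(n,a,b,z)
U=lambda c:(np.array(c,float)+.5)/7-.5+np.array((255,190))
w=onz('scene',U([(517,192),(290,273),(205,170)]),.0598)[:,:2]
print(w,'ctr',(w[0]+w[2])/2,np.linalg.norm(w[0]-w[1]),np.linalg.norm(w[1]-w[2]),np.degrees(np.arctan2(*(w[1]-w[0])[::-1])))
# model of plate corners at current tcp
N=np.array(robot.observe()['tool_pos'][:2])
for a,b in((-.045,.0325),(.045,.0325),(.045,-.0325)): pr('plate',a,b,.0598)
E
```

```text
postFR [379. 122.]
postFL [494. 232.]
postBL [317. 301.]
postBR [207. 185.]
ledgeF inner R [392. 154.]
ledgeF inner L [484. 242.]
stopF inner R [420. 122.]
stopF inner L [512. 209.]
rimFL [691. 237.]
rimFRin [417.  12.]
rimBL [264. 407.]
[[ 0.49616469  0.04261244]
 [ 0.58254994  0.01682496]
 [ 0.56218694 -0.04423408]] ctr [ 0.52917582 -0.00081082] 0.0901521201854319 0.06436503190476385 -16.62127017650874
plate [504. 187.]
plate [281. 272.]
plate [186. 171.]
```

The plate corners are at (517,192), (290,273) and (205,170) in the hover crop. The posts are at (383,123) and (320,305) in the empty-nest crop. Both share the same y calibration offset, so y is aligned. Along x the plate sits about 1.7 mm towards the robot, so I'm correcting that and lowering gently.

Request:
step_arm(
  deltas=[
    {"tx": -0.16,"ty": 0,"tz": 0,"roll": 0,"jaw": 0.5},
    {"tx": 0,"ty": 0,"tz": 0.4,"roll": 0,"jaw": 0.5},
    {"tx": 0,"ty": 0,"tz": 0.4,"roll": 0,"jaw": 0.5},
    {"tx": 0,"ty": 0,"tz": 0,"roll": 0,"jaw": 0.5},
    {"tx": 0,"ty": 0,"tz": 0,"roll": 0,"jaw": 0.5},
  ],
)

```text
clock: 8.15
tool_pos: [0.5329, -0.0058, 0.031]
orientation: [0.13, 0.991, -0.0, -0.0]
ft_force: [0.4, -0.7, -0.2]
width: 0.751
gripper_force: 33.5
```

Request:
step_arm(
  deltas=[
    {"tx": 0,"ty": 0,"tz": 0.3,"roll": 0,"jaw": 0.5},
    {"tx": 0,"ty": 0,"tz": 0.3,"roll": 0,"jaw": 0.5},
    {"tx": 0,"ty": 0,"tz": 0,"roll": 0,"jaw": 0.5},
    {"tx": 0,"ty": 0,"tz": 0,"roll": 0,"jaw": 0.5},
  ],
)

```text
clock: 8.48
tool_pos: [0.533, -0.0058, 0.025]
orientation: [0.13, 0.991, -0.0, -0.0]
ft_force: [-0.1, 0.2, -1.0]
width: 0.748
gripper_force: 33.5
```

```bash
python3 -c "
from h import *
to(.5335,-.0059,.020,-15)"
```

```text
clk 8.48 pos [ 0.533  -0.0058  0.025 ] tool cm [-0.05  0.    0.5 ] roll 0.027623911965477532 yaw -14.972376088034522 w 0.748 F [-0.1  0.2 -1. ] 33.45927357673645 q [-0.07  0.62  2.02  0.    0.5  -1.38]
```

No contact, and the underside is at about 41 mm, below the 46 mm stop tops. Lowering onto the ledges.

Request:
step_arm(
  deltas=[
    {"tx": 0,"ty": 0,"tz": 0.2,"roll": 0,"jaw": 0.5},
    {"tx": 0,"ty": 0,"tz": 0.15,"roll": 0,"jaw": 0.5},
    {"tx": 0,"ty": 0,"tz": 0,"roll": 0,"jaw": 0.5},
    {"tx": 0,"ty": 0,"tz": 0,"roll": 0,"jaw": 0.5},
  ],
)

```text
clock: 8.82
tool_pos: [0.5331, -0.0058, 0.0217]
orientation: [0.13, 0.991, -0.0, -0.0]
ft_force: [0.1, 0.3, -1.2]
width: 0.749
gripper_force: 33.5
```

Request:
step_arm(
  deltas=[
    {"tx": 0,"ty": 0,"tz": 0.1,"roll": 0,"jaw": 0.5},
    {"tx": 0,"ty": 0,"tz": 0,"roll": 0,"jaw": 0.5},
  ],
)

```text
clock: 8.98
tool_pos: [0.5331, -0.0059, 0.0207]
orientation: [0.13, 0.991, -0.0, -0.0]
ft_force: [-0.3, 0.4, -0.6]
width: 0.75
gripper_force: 33.5
```

Request:
step_arm(
  deltas=[
    {"tx": 0,"ty": 0,"tz": 0.05,"roll": 0,"jaw": 0.5},
    {"tx": 0,"ty": 0,"tz": 0,"roll": 0,"jaw": 0.5},
  ],
)

```text
clock: 9.15
tool_pos: [0.5332, -0.0058, 0.0203]
orientation: [0.13, 0.991, 0.0, 0.0]
ft_force: [-0.7, 0.1, 0.8]
width: 0.746
gripper_force: 33.5
```

Request:
step_arm(
  deltas=[
    {"tx": 0,"ty": 0,"tz": 0.04,"roll": 0,"jaw": 0.5},
    {"tx": 0,"ty": 0,"tz": 0,"roll": 0,"jaw": 0.5},
  ],
)

```text
clock: 9.32
tool_pos: [0.5332, -0.0058, 0.0201]
orientation: [0.13, 0.991, 0.0, 0.0]
ft_force: [-0.4, 0.6, 2.8]
width: 0.746
gripper_force: 33.7
```

Request:
step_arm(
  deltas=[
    {"tx": 0,"ty": 0,"tz": 0.04,"roll": 0,"jaw": 0.5},
    {"tx": 0,"ty": 0,"tz": 0,"roll": 0,"jaw": 0.5},
  ],
)

```text
clock: 9.48
tool_pos: [0.5333, -0.0058, 0.02]
orientation: [0.13, 0.991, 0.0, 0.0]
ft_force: [-2.5, -0.3, 10.6]
width: 0.748
gripper_force: 34.4
```

Seated. Relieving the pressure and opening.

Request:
step_arm(
  deltas=[
    {"tx": 0,"ty": 0,"tz": -0.04,"roll": 0,"jaw": 0.5},
    {"tx": 0,"ty": 0,"tz": 0,"roll": 0,"jaw": 0.78},
    {"tx": 0,"ty": 0,"tz": 0,"roll": 0,"jaw": 0.85},
    {"tx": 0,"ty": 0,"tz": 0,"roll": 0,"jaw": 0.95},
    {"tx": 0,"ty": 0,"tz": 0,"roll": 0,"jaw": 1},
  ],
  newtons=20,
)

```text
clock: 9.9
tool_pos: [0.5332, -0.0058, 0.0198]
orientation: [0.13, 0.991, -0.0, -0.0]
ft_force: [0.5, 0.5, -0.0]
width: 0.998
gripper_force: 0.0
```

Request:
step_arm(
  deltas=[
    {"tx": 0,"ty": 0,"tz": 0,"roll": 0,"jaw": 1},
    {"tx": 0,"ty": 0,"tz": 0,"roll": 0,"jaw": 1},
    {"tx": 0,"ty": 0,"tz": 0,"roll": 0,"jaw": 1},
  ],
)

```text
clock: 10.15
tool_pos: [0.5332, -0.0058, 0.0199]
orientation: [0.13, 0.991, -0.0, -0.0]
ft_force: [0.3, -0.4, 0.6]
width: 1.002
gripper_force: 0.0
```

Request:
step_arm(
  deltas=[
    {"tx": 0,"ty": 0,"tz": -0.5,"roll": 0,"jaw": 1},
    {"tx": 0,"ty": 0,"tz": -1,"roll": 0,"jaw": 1},
    {"tx": 0,"ty": 0,"tz": -2,"roll": 0,"jaw": 1},
    {"tx": 0,"ty": 0,"tz": -3,"roll": 0,"jaw": 1},
    {"tx": 0,"ty": 0,"tz": -3.5,"roll": 0,"jaw": 1},
  ],
)

```text
clock: 10.57
tool_pos: [0.5321, -0.0058, 0.1208]
orientation: [0.13, 0.991, -0.0, -0.001]
ft_force: [0.6, 0.1, -1.0]
width: 0.998
gripper_force: 0.0
```

Request:
step_arm(
  deltas=[
    {"tx": 0,"ty": 0,"tz": -4,"roll": 0,"jaw": 1},
    {"tx": 0,"ty": 0,"tz": -4,"roll": 0,"jaw": 1},
    {"tx": 0,"ty": 0,"tz": -4,"roll": 0,"jaw": 1},
    {"tx": 0,"ty": 0,"tz": -4,"roll": 0,"jaw": 1},
    {"tx": 0,"ty": 0,"tz": -3,"roll": 0,"jaw": 1},
  ],
)

```text
clock: 10.98
tool_pos: [0.5332, -0.0058, 0.3146]
orientation: [0.13, 0.991, 0.0, 0.002]
ft_force: [1.4, 1.1, -0.1]
width: 1.002
gripper_force: 0.0
```

```bash
python3 - <<'E'
from h import *
to(.5335,-.0059,.30,-15)
p,d=grab('scene'); c=p[190:265,255:355,::-1]
q,_=grab('top')
f=lambda a,s:cv2.resize(a,None,fx=s,fy=s,interpolation=cv2.INTER_CUBIC)
im=np.zeros((600,800,3),np.uint8); im[:525//7*6,:600]=f(c,6)[:450]; e=f(q[190:265,225:305,::-1],2); im[450:,:160]=e
cv2.imwrite('pics/c6.png',im)
# lid angle from scene/top depth: outer-face points
P,D=load('scene'); vv,uu=np.mgrid[:420,:560]; w=world('scene',np.c_[uu.ravel(),vv.ravel()],D.ravel())
y=np.radians(-15);ex=np.array([np.cos(y),np.sin(y)]);ey=np.array([-ex[1],ex[0]])
l=(w[:,:2]-np.array([.5303,-.005])); a=l@ex-.085; b=l@ey; z=w[:,2]-.058
k=(abs(b)<.075)&(a>-.02)&(a<.1)&(z>.03)&(z<.15)
A=np.polyfit(z[k],a[k],1); print(k.sum(),'outer face a=',A,'angle',np.pi/2+np.arctan(A[0]))
E
```

```text
clk 10.98 pos [ 0.5332 -0.0058  0.3146] tool cm [-0.03 -0.    1.46] roll 0.02874258757690029 yaw -14.9712574124231 w 1.002 F [ 1.4  1.1 -0.1] 0.0 q [-0.07  0.23  1.76 -0.    1.15 -1.38]
842 outer face a= [0.21066372 0.0061331 ] angle 1.7784241231309799
```

View pics/c6.png

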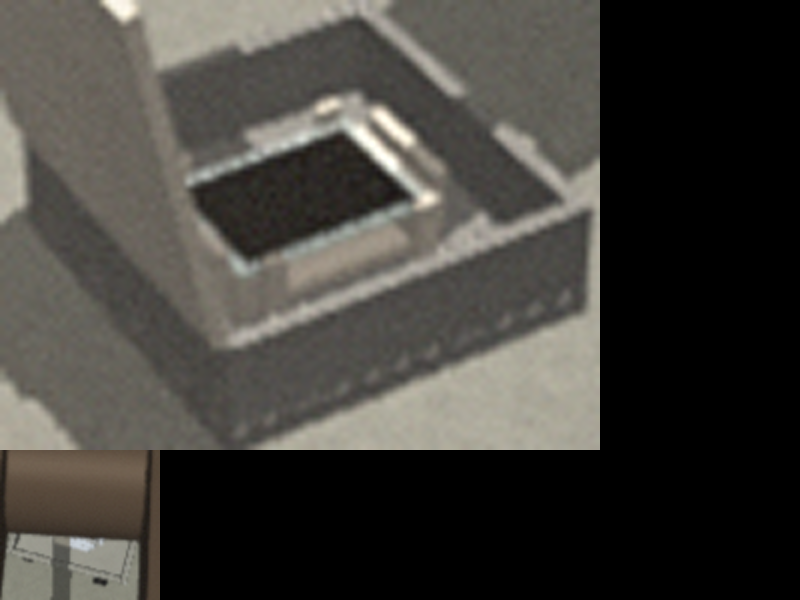

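The plate lies flat inside all the stops, with corners at crop (245,268), (187,183), (345,125) and (430,200). It is released. The lid is at about 1.78 rad. Next I'll go over it with the fingers shut and push it from behind.

Request:
step_arm(
  deltas=[
    {"tx": -3.64,"ty": 0,"tz": 0,"roll": 0,"jaw": 0},
    {"tx": -3.64,"ty": 0,"tz": 0,"roll": 0,"jaw": 0},
    {"tx": -3.64,"ty": 0,"tz": 0,"roll": 0,"jaw": 0},
    {"tx": -3.64,"ty": 0,"tz": 0,"roll": 0,"jaw": 0},
    {"tx": -3.64,"ty": 0,"tz": 0,"roll": 0,"jaw": 0},
  ],
)

```text
clock: 11.5
tool_pos: [0.71, -0.0533, 0.3103]
orientation: [0.13, 0.991, -0.0, -0.0]
ft_force: [1.3, -0.7, 0.9]
width: 0.303
gripper_force: 0.0
```

Request:
step_arm(
  deltas=[
    {"tx": 0,"ty": 0,"tz": 0,"roll": 0,"jaw": 0},
    {"tx": 0,"ty": 0,"tz": 0,"roll": 0,"jaw": 0},
    {"tx": 0,"ty": 0,"tz": 0,"roll": 0,"jaw": 0},
  ],
)

```text
clock: 11.75
tool_pos: [0.7082, -0.0527, 0.3096]
orientation: [0.13, 0.991, 0.0, -0.001]
ft_force: [-0.4, 0.4, 0.9]
width: 0.001
gripper_force: 0.0
```

```bash
cat >> h.py <<'E'
def lid(a,z):
    y=np.radians(-15); to(.6124+a*np.cos(y),-.027+a*np.sin(y),z,-15)
E
python3 -c "
from h import *
lid(.10,.215)"
```

```text
clk 11.75 pos [ 0.7082 -0.0527  0.3096] tool cm [-0.1   0.01  9.46] roll 0.02177081251905122 yaw -14.978229187480949 w 0.001 F [-0.4  0.4  0.9] 0.0 q [-0.12  0.51  1.35  0.    1.29 -1.43]
```

Request:
step_arm(
  deltas=[
    {"tx": -0.1,"ty": 0,"tz": 2.4,"roll": 0,"jaw": 0},
    {"tx": 0,"ty": 0,"tz": 2.4,"roll": 0,"jaw": 0},
    {"tx": 0,"ty": 0,"tz": 2.4,"roll": 0,"jaw": 0},
    {"tx": 0,"ty": 0,"tz": 2.3,"roll": 0,"jaw": 0},
    {"tx": 0,"ty": 0,"tz": 0,"roll": 0,"jaw": 0},
  ],
)

```text
clock: 12.17
tool_pos: [0.7064, -0.0524, 0.2111]
orientation: [0.13, 0.991, -0.0, -0.003]
ft_force: [-0.5, -0.1, -1.3]
width: -0.002
gripper_force: 0.0
```

Request:
step_arm(
  deltas=[
    {"tx": 1.4,"ty": 0,"tz": 0,"roll": 0,"jaw": 0},
    {"tx": 1.4,"ty": 0,"tz": 0,"roll": 0,"jaw": 0},
    {"tx": 1.4,"ty": 0,"tz": 0,"roll": 0,"jaw": 0},
    {"tx": 1.0,"ty": 0,"tz": 0,"roll": 0,"jaw": 0},
    {"tx": 1.0,"ty": 0,"tz": 0,"roll": 0,"jaw": 0},
  ],
)

```text
clock: 12.58
tool_pos: [0.6499, -0.0368, 0.2169]
orientation: [0.13, 0.991, 0.0, 0.001]
ft_force: [2.3, -0.6, 2.4]
width: 0.003
gripper_force: 1.3
```

```bash
python3 -c "
from h import *
lid(.017,.215)"
```

```text
clk 12.58 pos [ 0.6499 -0.0368  0.2169] tool cm [ 2.18 -0.02  0.18] roll 0.043468352267566956 yaw -14.956531647732433 w 0.003 F [ 2.3 -0.6  2.4] 1.3253561686724424 q [-0.1   0.49  1.61 -0.    1.03 -1.41]
```

Request:
step_arm(
  deltas=[
    {"tx": 1.1,"ty": 0,"tz": 0,"roll": 0,"jaw": 0},
    {"tx": 1.1,"ty": 0,"tz": 0.1,"roll": 0,"jaw": 0},
    {"tx": 1.4,"ty": 0,"tz": 0,"roll": 0,"jaw": 0},
    {"tx": 1.4,"ty": 0,"tz": 0,"roll": 0,"jaw": 0},
    {"tx": 1.4,"ty": 0,"tz": 0.1,"roll": 0,"jaw": 0},
  ],
)

```text
clock: 13.0
tool_pos: [0.5879, -0.0204, 0.214]
orientation: [0.13, 0.991, -0.0, 0.001]
ft_force: [3.3, -0.8, -1.1]
width: 0.001
gripper_force: 1.1
```

Request:
step_arm(
  deltas=[
    {"tx": 1.3,"ty": 0,"tz": 0.4,"roll": 0,"jaw": 0},
    {"tx": 1.3,"ty": 0,"tz": 0.5,"roll": 0,"jaw": 0},
    {"tx": 1.3,"ty": 0,"tz": 0.6,"roll": 0,"jaw": 0},
    {"tx": 0,"ty": 0,"tz": 0,"roll": 0,"jaw": 0},
  ],
)

```text
clock: 13.33
tool_pos: [0.548, -0.0099, 0.1979]
orientation: [0.13, 0.991, -0.0, -0.001]
ft_force: [-0.2, -0.5, 0.4]
width: 0.003
gripper_force: 0.0
```

```bash
python3 -c "
from h import *
lid(-.0638,.1996)"
```

```text
clk 13.33 pos [ 0.548  -0.0099  0.1979] tool cm [-0.29  0.01 -0.17] roll 0.047170804193754634 yaw -14.952829195806245 w 0.003 F [-0.2 -0.5  0.4] 0.0 q [-0.07  0.38  1.87  0.    0.9  -1.38]
```

Request:
step_arm(
  deltas=[
    {"tx": 1.0,"ty": 0,"tz": 0.7,"roll": 0,"jaw": 0},
    {"tx": 1.0,"ty": 0,"tz": 0.75,"roll": 0,"jaw": 0},
    {"tx": 1.0,"ty": 0,"tz": 0.8,"roll": 0,"jaw": 0},
  ],
)

```text
clock: 13.58
tool_pos: [0.5224, -0.0028, 0.1763]
orientation: [0.13, 0.991, 0.0, 0.001]
ft_force: [1.8, -0.3, 2.2]
width: -0.004
gripper_force: 0.9
```

Request:
step_arm(
  deltas=[
    {"tx": 1.0,"ty": 0,"tz": 0.9,"roll": 0,"jaw": 0},
    {"tx": 0.9,"ty": 0,"tz": 1.1,"roll": 0,"jaw": 0},
    {"tx": 0.8,"ty": 0,"tz": 1.2,"roll": 0,"jaw": 0},
  ],
)

```text
clock: 13.83
tool_pos: [0.4961, 0.0043, 0.1441]
orientation: [0.13, 0.991, 0.0, 0.001]
ft_force: [0.2, 0.3, 1.7]
width: 0.004
gripper_force: 0.8
```

```bash
python3 -c "
from h import *
lid(-.142,.1052)
p,d=grab('scene'); cv2.imwrite('pics/c7.png',cv2.resize(p[100:280,180:400,::-1],None,fx=3,fy=3))"
```

```text
clk 13.83 pos [0.4961 0.0043 0.1441] tool cm [ 2.16 -0.01  3.88] roll 0.03260183107755665 yaw -14.967398168922443 w 0.004 F [0.2 0.3 1.7] 0.8395438687875867 q [-0.05  0.39  2.03 -0.    0.72 -1.36]
```

View pics/c7.png

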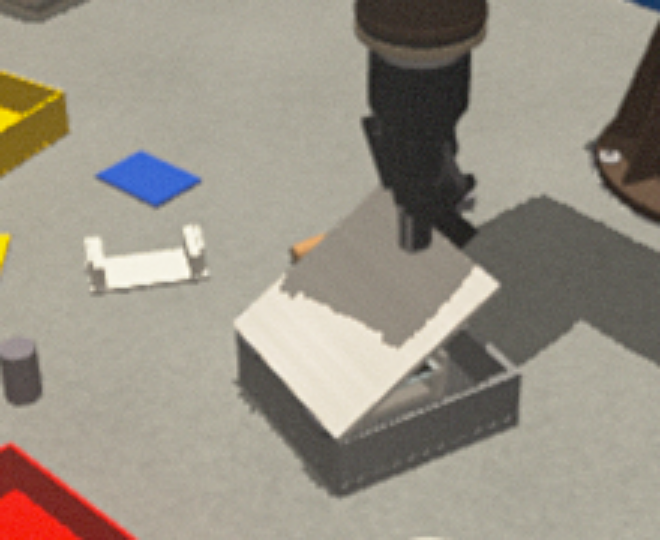

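The lid is at about 30° with the fingertip on its panel at crop (415,240). Continuing down.

Request:
step_arm(
  deltas=[
    {"tx": 0.7,"ty": 0,"tz": 1.2,"roll": 0,"jaw": 0},
    {"tx": 0.6,"ty": 0,"tz": 1.3,"roll": 0,"jaw": 0},
    {"tx": 0.4,"ty": 0,"tz": 1.3,"roll": 0,"jaw": 0},
    {"tx": 0.2,"ty": 0,"tz": 1.2,"roll": 0,"jaw": 0},
    {"tx": 0.1,"ty": 0,"tz": 1.0,"roll": 0,"jaw": 0},
  ],
)

```text
clock: 14.3
tool_pos: [0.4767, 0.0094, 0.0835]
orientation: [0.13, 0.991, 0.0, 0.0]
ft_force: [-2.0, -0.4, 1.3]
width: 0.001
gripper_force: 0.7
```

Request:
step_arm(
  deltas=[
    {"tx": 0.1,"ty": 0,"tz": 0.8,"roll": 0,"jaw": 0},
    {"tx": 0,"ty": 0,"tz": 0.5,"roll": 0,"jaw": 0},
    {"tx": 0,"ty": 0,"tz": 0,"roll": 0,"jaw": 0},
  ],
)

```text
clock: 14.55
tool_pos: [0.4754, 0.0096, 0.07]
orientation: [0.13, 0.991, -0.0, -0.0]
ft_force: [-0.9, -0.5, -0.2]
width: 0.002
gripper_force: 0.0
```

```bash
python3 -c "
from h import *
lid(-.149,.064)"
```

```text
clk 14.55 pos [0.4754 0.0096 0.07  ] tool cm [0.72 0.01 0.6 ] roll 0.024702233781070504 yaw -14.97529776621893 w 0.002 F [-0.9 -0.5 -0.2] 0.0 q [-0.04  0.49  2.13  0.    0.52 -1.35]
```

Request:
step_arm(
  deltas=[
    {"tx": 0,"ty": 0,"tz": 0.3,"roll": 0,"jaw": 0},
    {"tx": 0,"ty": 0,"tz": 0.2,"roll": 0,"jaw": 0},
    {"tx": 0,"ty": 0,"tz": 0,"roll": 0,"jaw": 0},
  ],
)

```text
clock: 14.8
tool_pos: [0.4756, 0.0096, 0.0655]
orientation: [0.13, 0.991, 0.0, 0.0]
ft_force: [-0.5, 0.5, -0.2]
width: -0.002
gripper_force: 0.0
```

Request:
step_arm(
  deltas=[
    {"tx": 0,"ty": 0,"tz": 0.1,"roll": 0,"jaw": 0},
    {"tx": 0,"ty": 0,"tz": 0,"roll": 0,"jaw": 0},
  ],
)

```text
clock: 14.97
tool_pos: [0.4755, 0.0096, 0.0646]
orientation: [0.13, 0.991, 0.0, 0.0]
ft_force: [0.9, -0.6, -0.1]
width: -0.002
gripper_force: 0.0
```

Request:
step_arm(
  deltas=[
    {"tx": 0,"ty": 0,"tz": 0.05,"roll": 0,"jaw": 0},
    {"tx": 0,"ty": 0,"tz": 0,"roll": 0,"jaw": 0},
  ],
)

```text
clock: 15.13
tool_pos: [0.4754, 0.0097, 0.064]
orientation: [0.13, 0.991, 0.0, 0.0]
ft_force: [0.7, 0.6, 1.5]
width: 0.003
gripper_force: 0.8
```

Request:
step_arm(
  deltas=[
    {"tx": 0,"ty": 0,"tz": 0.05,"roll": 0,"jaw": 0},
    {"tx": 0,"ty": 0,"tz": 0,"roll": 0,"jaw": 0},
  ],
)

```text
clock: 15.3
tool_pos: [0.4754, 0.0097, 0.0639]
orientation: [0.13, 0.991, 0.0, 0.0]
ft_force: [-2.0, -0.2, 13.5]
width: 0.003
gripper_force: 6.6
```

Request:
step_arm(
  deltas=[
    {"tx": 0,"ty": 0,"tz": 0.05,"roll": 0,"jaw": 0},
    {"tx": 0,"ty": 0,"tz": 0,"roll": 0,"jaw": 0},
  ],
)

```text
clock: 15.47
tool_pos: [0.4755, 0.0097, 0.0638]
orientation: [0.13, 0.991, 0.0, 0.0]
ft_force: [-4.5, 0.6, 24.4]
width: -0.003
gripper_force: 12.2
```

The lid is hard on the rim: the force jumped to 24 N at z = 0.064, which is the closed height. Lifting off and taking a last look.

Request:
step_arm(
  deltas=[
    {"tx": 0,"ty": 0,"tz": -0.5,"roll": 0,"jaw": 0},
    {"tx": 0,"ty": 0,"tz": -2,"roll": 0,"jaw": 0},
    {"tx": 0,"ty": 0,"tz": -4,"roll": 0,"jaw": 0},
    {"tx": 0,"ty": 0,"tz": -4,"roll": 0,"jaw": 0},
    {"tx": 0,"ty": 0,"tz": -4,"roll": 0,"jaw": 0},
  ],
)

```text
clock: 15.88
tool_pos: [0.4744, 0.0097, 0.2095]
orientation: [0.13, 0.991, -0.0, -0.001]
ft_force: [1.6, 0.3, -0.2]
width: -0.003
gripper_force: 0.0
```

Request:
step_arm(
  deltas=[
    {"tx": 0,"ty": 0,"tz": 0,"roll": 0,"jaw": 0},
    {"tx": 0,"ty": 0,"tz": 0,"roll": 0,"jaw": 0},
    {"tx": 0,"ty": 0,"tz": 0,"roll": 0,"jaw": 0},
  ],
)

```text
clock: 16.13
tool_pos: [0.4749, 0.0097, 0.2079]
orientation: [0.13, 0.991, 0.0, 0.0]
ft_force: [-0.6, -0.8, -0.9]
width: 0.001
gripper_force: 0.0
```

```bash
python3 -c "
from h import *
lid(-.149,.2)
p,d=grab('scene'); cv2.imwrite('pics/c8.png',p[...,::-1])"
```

```text
clk 16.13 pos [0.4749 0.0097 0.2079] tool cm [0.67 0.01 0.79] roll 0.030213658715638303 yaw -14.969786341284362 w 0.001 F [-0.6 -0.8 -0.9] 0.0 q [-0.04  0.27  2.01 -0.    0.86 -1.35]
```

View pics/c8.png

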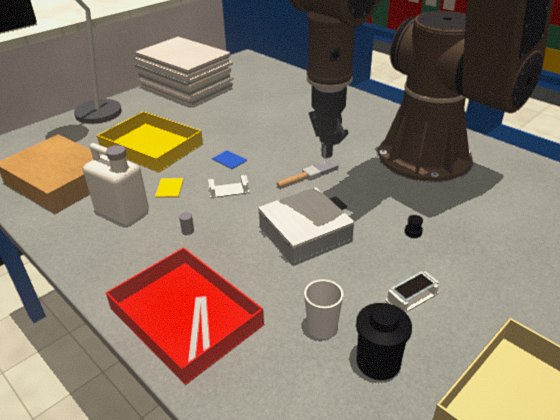

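The lid is flat on the printer at (305,222), with the tab at (338,203). The narrow plate at (413,290) and everything else are where they were, and the robot is clear of the scene.

```bash
python3 -c "
from workcell import robot
print(robot.job_done())"
```

```text
the job is handed in; nothing more can be done
None
```

The wide negative was gripped only by its long edges and lies flat between the stops in the nest. The lid is fully closed, the narrow negative and everything else are unmoved, and the job was handed in at about 16 s.

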